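Clear the glass rack after a blowing session

ROBOT

A 7-joint arm with a two-finger parallel gripper is mounted at the origin on the work surface. World frame = base frame: x ahead of the robot, y to its left, z up, the work surface at z = 0. Lengths are in m, angles in rad, forces in N, time in s.
With the tool pointing down it reaches from about 0.4 to 0.85 m from the base axis. Payload 10.4 kg.
Tool frame: the origin (TCP) lies between the finger pads; the fingertips stand manip.tcp_to_tips ahead of it and the grasp point (between the pads) lies 2 mm behind it (manip.tcp_to_tips is the distance from the TCP to the fingertips, in m); y points along the fingers, z is the direction in which the jaws open and shut, and the axes are right-handed (so a half turn about y gives the same grasp; the last joint's range is limited). The gripper opens to 85 mm and grips with 20 to 120 N. Pads are 22 mm wide; open, the fingers measure 114 mm over their backs; the gripper's body (76 mm by 85 mm) begins 54 mm behind the grasp point. The pads swing forward as they close: fully open they stand 13 mm farther back than shut.
Start: joints at [-1.288, 0.332, -0.065, 1.46, 0.022, 1.35, -0.088], TCP at [0.188, 0.596, 0.248] pointing down, gripper open.
Joint ranges: [-2.6, 2.6], [-0.5, 2.12], [-1.47, 1.34], [0.16, 2.42], [-1.27, 4.41], [0.06, 2.06], [-2.6, 2.6]. Speed limits (rad/s): [2.22, 2.22, 2.79, 2.79, 3.14, 3.14, 3.14].

INTERFACE

Orientations are given as a unit quaternion [x, y, z, w].
In Python, from workcell import manip gives the robot as it stands. The module is installed in compiled form; this text tells all that it offers.
- The arm moves only by the tool move_arm, never from a script. Its argument "increments" is a list of rows, each an object with "offset": the shift along the tool's x, y, z in m, a list of three; "yaw": the turn about the tool's y in degrees; "jaw": the closure in counts, from 0 (fully open) to 255 (shut). In form: [{"offset": [tx, ty, tz], "yaw": yaw, "jaw": jaw}, ...]. A call has 1 to 10 rows; each row is the pose to reach, as a shift and turn from the pose measured when the call began, along the tool's axes at that moment; what a row does not reach only later rows make up. A row lasts 1/12 s, in which the tool goes at most 41.7 mm and 7.16 degrees, less where a joint would pass 70% of its speed; a pose out of reach is approached as far as the arm can. A call with a gripper value outside its range is refused whole. The fingers move at their own pace and stop on an object; "squeeze" is the grip in N (left out, the last holds). Time passes only in rows, so rows that repeat a pose let the fingers close. It gives the time, the measured TCP pose, the force and the opening at its end, in the units of the state.
- manip.get_obs(): the state, without advancing time (a new reading comes with each control period).
- manip.camera(name): name is "scene" or "top"; returns a dict with "pixels" (480x640x3 uint8, red, green, blue), "depth" (480x640 float32, m along the optical axis (not along the pixel's ray), 0 where there is no reading), "intrinsics" (3x3 intrinsics, pixels), "R" (3x3) and "t" (3): a world point X has camera coordinates R X + t. Camera axes: x right, y down, z forward; pixel columns grow to the right and rows downward; lengths in m; the calibration is good to about 2 mm. A picture is of the moment at which its call begins.
- manip.hand_in(): hands the job in, once; it reports no verdict.
Trained networks look in a picture, given as the dict that the camera call returned (one of the last four; its "shot" number tells which), for a name from the list of things; names that differ only in an ending like _2 or _b are one class to them, and where a whole thing is asked for, a point or a joint stands for the part that bears it (a point fixed in the world has none). Each returns a list of dicts, best first, with "confidence" (0 to 1); they miss things now and then, are a little off and sometimes report something else, mostly with a low value. They report only what shows in the picture. A call takes as long as a camera call.
- manip.recognise(picture, query): "bbox" ([left, top, right, bottom] in pixels, round what is visible of it).
- manip.spot_point(picture, query): "centre" ([column, row] in pixels: a listed point, or the origin of a listed thing).
The state is a dict: "clock": time; "joint_pos": joint angles; "joint_velocities": joint speeds; "tau": joint torques, N m; "position": TCP position; "ee_rot": TCP orientation; "ft_force": force on the tool from outside, world axes, zero at the start; "torque": the same for the moment, N m; "grip_width": opening from 0.0 (shut) to 1.0 (fully open).
Only numpy, scipy, OpenCV 4.12 (cv2) and the standard library are available. Lean on these libraries where they do the work, as an engineer would, in place of code of your own. Each camera call takes 0.05 s, during which the arm holds its last target. There are 200 camera calls.

TASK

Clear the glassblower's bench: lift every knobbed glass stub straight up out of its tray pocket and pass it through the spring flap into the waste-glass bin, so that the flap swings shut again, and lift every glass rod out of the wooden block and stand it upright in the cups of the steel holder, lowered in and not dropped. Leave the figurine, the jar and the brush where they are and keep the holder standing.

Things in the scene. Friction and masses are not known exactly. Their poses are not given: they have to be found in the camera images.
- stub0_mid (a point): glass stub 0 (one of up to six alike, may be absent): green glass disc 44 mm across, 30 mm thick, with a round knob on its centre 14 mm across and 36 mm tall; about 120 g. It stands in a tight tray pocket, disc flush with the tray's top, only the knob standing out. The point is half-way up, on the axis, 33 mm above its underside; z runs along the knob, away from the disc.
- stub1_mid (a point): glass stub 1 (one of up to six alike, may be absent): green glass disc 44 mm across, 30 mm thick, with a round knob on its centre 14 mm across and 36 mm tall; about 120 g. It stands in a tight tray pocket, disc flush with the tray's top, only the knob standing out. The point is half-way up, on the axis, 33 mm above its underside; z runs along the knob, away from the disc.
- stub2_mid (a point): glass stub 2 (one of up to six alike, may be absent): green glass disc 44 mm across, 30 mm thick, with a round knob on its centre 14 mm across and 36 mm tall; about 120 g. It stands in a tight tray pocket, disc flush with the tray's top, only the knob standing out. The point is half-way up, on the axis, 33 mm above its underside; z runs along the knob, away from the disc.
- stub3_mid (a point): glass stub 3 (one of up to six alike, may be absent): green glass disc 44 mm across, 30 mm thick, with a round knob on its centre 14 mm across and 36 mm tall; about 120 g. It stands in a tight tray pocket, disc flush with the tray's top, only the knob standing out. The point is half-way up, on the axis, 33 mm above its underside; z runs along the knob, away from the disc.
- stub4_mid (a point): glass stub 4 (one of up to six alike, may be absent): green glass disc 44 mm across, 30 mm thick, with a round knob on its centre 14 mm across and 36 mm tall; about 120 g. It stands in a tight tray pocket, disc flush with the tray's top, only the knob standing out. The point is half-way up, on the axis, 33 mm above its underside; z runs along the knob, away from the disc.
- stub5_mid (a point): glass stub 5 (one of up to six alike, may be absent): green glass disc 44 mm across, 30 mm thick, with a round knob on its centre 14 mm across and 36 mm tall; about 120 g. It stands in a tight tray pocket, disc flush with the tray's top, only the knob standing out. The point is half-way up, on the axis, 33 mm above its underside; z runs along the knob, away from the disc.
- rod0_mid (a point): glass rod 0 (one of up to three alike, may be absent): plain straight green glass rod 14 mm across and 140 mm long, 55 g, standing 30 mm deep in a hole of the rod block, its lower end 10 mm above the bench, 110 mm standing out. The point is its middle; z runs along the rod, upwards at the start.
- rod1_mid (a point): glass rod 1 (one of up to three alike, may be absent): plain straight green glass rod 14 mm across and 140 mm long, 55 g, standing 30 mm deep in a hole of the rod block, its lower end 10 mm above the bench, 110 mm standing out. The point is its middle; z runs along the rod, upwards at the start.
- rod2_mid (a point): glass rod 2 (one of up to three alike, may be absent): plain straight green glass rod 14 mm across and 140 mm long, 55 g, standing 30 mm deep in a hole of the rod block, its lower end 10 mm above the bench, 110 mm standing out. The point is its middle; z runs along the rod, upwards at the start.
- tray: fixed wooden tray 170 (x) x 190 (y) mm, 40 mm high, with six round pockets 46 mm across and 30 mm deep at x = +-37.5 mm and y = -62, 0 and 62 mm from its centre. Origin at the centre of its underside, z up; it may be turned by up to 0.25 rad.
- rodblock: fixed pale wooden block 50 (x) x 140 (y) x 40 mm high with a row of three holes 16 mm across and 30 mm deep at y = -45, 0 and 45 mm. Origin at the centre of its underside, z up.
- holder: loose upright holder of bare steel sheet, 0.9 kg, 50 (x) x 134 (y) x 90 mm high, open on top, its 4 mm walls and two dividers make a row of three cups about 42 (x) x 39 (y) mm inside at y = -43, 0 and 43 mm; inner floor 4 mm above the bench. Origin at the centre of its underside, z up. It stands freely on the bench and can be shifted by a knock.
- bin: fixed grey steel waste-glass (cullet) bin 200 (x) x 190 (y) x 200 mm high, closed but for an opening 105 (x) x 130 (y) mm in the middle of its top, which the spring flap covers. Walls 4 mm. Origin at the centre of its underside, x towards the flap's hinge, z up.
- flap_centre (a point): middle of the bin's opening, on its top face 200 mm above the bench; axes as the bin's: the flap's hinge runs along y at x = +52 mm, the free edge lies at x = -50 mm.
- flap (a joint): angle of the bin's spring flap, an aluminium plate 101 x 125 x 3 mm: 0 shut, level with the bin's top, up to 1.35 rad as its free edge is pushed down into the bin. About 1 N on the free half opens it; left alone it swings shut. A stub pushed in 16 mm off the opening's middle towards the free edge, its underside 85 mm below the bin's top, drops past the flap when let go.
- figurine: bystander: white glazed figurine 115 mm tall, 52 mm across, origin at its foot.
- jar: bystander: glass jar with a steel cap, 60 mm across, 80 mm tall, origin at its foot.
- brush: bystander: brush lying on the bench; origin under it.

How it is judged:
At the end, for the whole second after the job is handed in: Every stub is in the bin, middle under 170 mm up; flap shut (under 0.1 rad); every rod is at rest in the holder, its middle within the holder's outline and 55 to 88 mm above its underside, leaning under 0.5 rad; holder still and upright (within 0.1 rad). Absent pieces do not count (x of stub0_mid in the frame of bin between -0.098 and 0.098 m and y of stub0_mid in the frame of bin between -0.093 and 0.093 m and z of each of stub0_mid, stub1_mid, stub2_mid, stub3_mid, stub4_mid, stub5_mid in the frame of bin below 0.17 m and x of stub1_mid in the frame of bin between -0.098 and 0.098 m and y of stub1_mid in the frame of bin between -0.093 and 0.093 m and x of stub2_mid in the frame of bin between -0.098 and 0.098 m and y of stub2_mid in the frame of bin between -0.093 and 0.093 m and x of stub3_mid in the frame of bin between -0.098 and 0.098 m and y of stub3_mid in the frame of bin between -0.093 and 0.093 m and x of stub4_mid in the frame of bin between -0.098 and 0.098 m and y of stub4_mid in the frame of bin between -0.093 and 0.093 m and x of stub5_mid in the frame of bin between -0.098 and 0.098 m and y of stub5_mid in the frame of bin between -0.093 and 0.093 m and x of rod0_mid in the frame of holder between -0.03 and 0.03 m and y of rod0_mid in the frame of holder between -0.07 and 0.07 m and z of rod0_mid in the frame of holder between 0.055 and 0.088 m and angle between each of rod0_mid, rod1_mid, rod2_mid's own z axis and vertical below 0.5 rad and linear speed of each of rod0, rod1, rod2 below 0.05 m/s and x of rod1_mid in the frame of holder between -0.03 and 0.03 m and y of rod1_mid in the frame of holder between -0.07 and 0.07 m and z of rod1_mid in the frame of holder between 0.055 and 0.088 m and x of rod2_mid in the frame of holder between -0.03 and 0.03 m and y of rod2_mid in the frame of holder between -0.07 and 0.07 m and z of rod2_mid in the frame of holder between 0.055 and 0.088 m and value of joint flap below 0.1 rad and angle between holder's own z axis and vertical below 0.1 rad and linear speed of holder below 0.03 m/s); the robot touches nothing.
It fails at once if the figurine, the jar or the brush is moved more than 30 mm (distance of any of figurine, jar, brush from where it was at the start of the episode above 0.03 m).
It fails at once if a rod is dropped (moves faster than 1 m/s while no finger touches it) ((linear speed of rod0 above 1 m/s and contact force between rod0 and the fingers below 0.05 N) or (linear speed of rod1 above 1 m/s and contact force between rod1 and the fingers below 0.05 N) or (linear speed of rod2 above 1 m/s and contact force between rod2 and the fingers below 0.05 N)).
Of stub0, stub1, stub2, stub3, stub4, stub5 only 4 to 5 are there at a start; the rules pass over those that are not, and their reading is None.
Of rod0, rod1, rod2 only 2 to 3 are there at a start; the rules pass over those that are not, and their reading is None.
At some moment in a run one of holder may be knocked a few centimetres aside while the robot is not near it.
It also fails if it takes over 210 s, if anything falls off the work surface, if the arm or the gripper's body presses on something with over 40 N, if the wrist force passes 120 N, or if a joint passes its speed limit or range.

## Working session

There is one attempt and no reset: what is moved stays moved. The work goes in short steps, Python scripts to look and compute and a tool call to move; the robot and the scene stay as the last step left them, time stands still between calls to the robot, and variables do not carry over. Pictures are saved under pics/ and viewed, about 12 in all and at most 16, crops included, and the job is handed in when it is done.

Besides the shell and the picture viewer there is one more tool, called after "Call:" as name(argument=value, ...) on one line, values as JSON. move_arm: Moves the arm, as the interface text tells. Its arguments: {"type":"object","properties":{"increments":{"type":"array","items":{"type":"object","properties":{"offset":{"type":"array","items":{"type":"number"}},"yaw":{"type":"number"},"jaw":{"type":"number"}}}},"squeeze":{"type":"number"}},"required":["increments"]}

```bash
mkdir -p pics
cat > h.py <<'E'
from workcell import manip
import numpy as np, cv2
from scipy.spatial.transform import Rotation as Ro
def save(p,n): cv2.imwrite('pics/'+n,p['pixels'][:,:,::-1])
def cloud(p):
    d=p['depth'];K=p['intrinsics'];v,u=np.mgrid[:480,:640]
    c=np.stack([(u-K[0,2])/K[0,0]*d,(v-K[1,2])/K[1,1]*d,d],-1)
    return (c-p['t'])@p['R']
def atz(p,uv,z):
    r=p['R'].T@np.linalg.solve(p['intrinsics'],[uv[0],uv[1],1]);o=-p['R'].T@p['t']
    return o+r*(z-o[2])/r[2]
def st():
    o=manip.get_obs();R=Ro.from_quat(o['ee_rot']).as_matrix();return o,np.array(o['position']),R
def go(target,ang=None):
    o,x,R=st();print('off',np.round(R.T@(np.array(target)-x),4))
E
python3 - <<'E'
from h import *
o,x,R=st();print(o,manip.tcp_to_tips);print(R.round(3))
for n in['top','scene']:
    p=manip.camera(n);save(p,n+'0.png');print(n,p['intrinsics'][0,0],(-p['R'].T@p['t']).round(3),p['R'].round(2).tolist())
    for q,z in[('stub0_mid',.043),('rod0_mid',.08),('tray',0),('rodblock',0),('holder',0),('bin',0),('flap_centre',.2),('figurine',0),('jar',0),('brush',0)]:
        for r in manip.spot_point(p,q):
            if r['confidence']>.2: print(q,round(r['confidence'],2),np.round(r['centre']),atz(p,r['centre'],z).round(3))
E
```

```text
{'clock': 0.0, 'joint_pos': array([-1.28758534,  0.33287782, -0.06471745,  1.46096477,  0.02160771,
        1.34992391, -0.08845998]), 'joint_velocities': array([ 7.80627822e-04,  4.18236228e-04,  3.86640716e-04,  3.45359386e-04,
        7.54363375e-05, -7.96220502e-04,  7.73504354e-04]), 'tau': array([-8.39504137e-04, -6.25450373e+01,  4.87658079e-02, -3.91606307e+01,
        1.62073423e-02,  9.84915532e-03, -3.71363262e-05]), 'position': array([0.18805315, 0.59564985, 0.24750107]), 'ee_rot': array([ 0.69938054, -0.10772605,  0.10761759, -0.69834119]), 'ft_force': array([ 0.70079626,  0.39545524, -0.32144091]), 'torque': array([ 0.00993461,  0.01419636, -0.01111178]), 'grip_width': 0.999734287228833} 0.017
[[ 0.954 -0.     0.301]
 [-0.301 -0.001  0.954]
 [ 0.    -1.    -0.001]]
top 524.1542812629353 [ 0.508 -0.072  1.057] [[0.02, -1.0, -0.02], [-0.99, -0.02, -0.13], [0.13, 0.03, -0.99]]
stub0_mid 0.82 [342. 332.] [ 0.474 -0.08   0.043]
rod0_mid 0.74 [208. 269.] [0.588 0.174 0.08 ]
rod0_mid 0.7 [309. 319.] [ 0.498 -0.018  0.08 ]
tray 0.76 [309. 317.] [ 0.502 -0.013  0.   ]
rodblock 0
[... 312 characters left out ...]
e 499.3727173426824 [1.256 0.338 0.623] [[-0.52, 0.86, 0.02], [0.44, 0.28, -0.85], [-0.73, -0.43, -0.52]]
stub0_mid 0.69 [337. 252.] [ 0.476 -0.088  0.043]
rod0_mid 0.89 [439. 310.] [0.588 0.174 0.08 ]
tray 0.69 [362. 285.] [ 0.499 -0.011  0.   ]
rodblock 0.77 [456. 357.] [0.593 0.219 0.   ]
rodblock 0.59 [205. 243.] [ 0.551 -0.397  0.   ]
holder 0.85 [497. 321.] [0.46  0.256 0.   ]
bin 0.62 [205. 243.] [ 0.553 -0.394  0.   ]
flap_centre 0.89 [199. 162.] [ 0.544 -0.39   0.2  ]
figurine 0.61 [324. 392.] [0.781 0.067 0.   ]
figurine 0.46 [463. 323.] [0.502 0.202 0.   ]
jar 0.71 [440. 435.] [0.76 0.25 0.  ]
brush 0.69 [457. 359.] [0.598 0.222 0.   ]
brush 0.56 [238. 354.] [ 0.788 -0.102  0.   ]
```

View pics/top0.png

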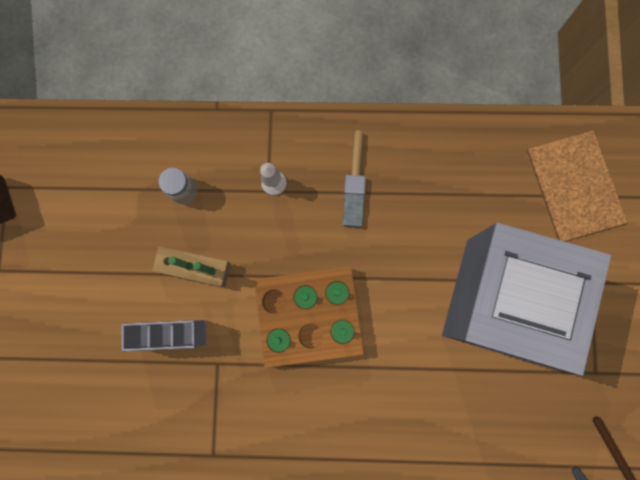

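View pics/scene0.png

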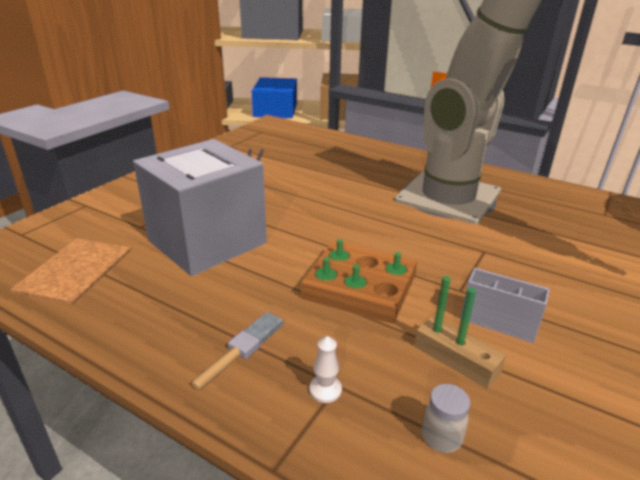

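Top picture: four stubs in the tray, discs at about (305,296), (337,292), (342,331) and (278,340). Pockets (272,300) and (310,336) are empty. Two rods stand in the block at (172–212,265), the holder is at (165,335) and the flap at (540,298). The scene view agrees, and shows the block's +y hole empty.

Next I measure exact poses from depth.

```bash
cat >> h.py <<'E'
def rect(P,m):
    q=P[m][:,:2].astype(np.float32);(c,s,a)=cv2.minAreaRect(q*1000);b=cv2.boxPoints((c,s,a))/1000
    return np.round(np.array(c)/1000,4),np.round(s,0),round(a,1)
def boxm(P,c,r,z0,z1):
    return (abs(P[...,0]-c[0])<r)&(abs(P[...,1]-c[1])<r)&(P[...,2]>z0)&(P[...,2]<z1)
E
python3 - <<'E'
from h import *
for n in['top','scene']:
    p=manip.camera(n);P=cloud(p);print(n)
    for nm,c,r,z0,z1 in[('tray',(.5,-.013),.13,.034,.046),('block',(.59,.22),.1,.034,.046),('holder',(.465,.257),.1,.084,.096),('bin',(.545,-.39),.17,.19,.21)]:
        m=boxm(P,c,r,z0,z1);print(nm,m.sum(),rect(P,m),np.median(P[m][:,2]).round(4))
    for nm,c,r,z0,z1 in[('knob',(.5,-.013),.11,.05,.09),('rod',(.59,.22),.1,.06,.16)]:
        m=boxm(P,c,r,z0,z1).astype(np.uint8);k,L,_,_=cv2.connectedComponentsWithStats(m)
        for i in range(1,k):
            q=P[L==i]
            if len(q)>5:print(nm,len(q),q.mean(0).round(4),q.min(0).round(3),q.max(0).round(3))
E
```

```text
top
tray 7513 (array([ 0.5034, -0.0135]), array([170., 190.]), 8.9) 0.0402
block 1447 (array([0.5607, 0.2286]), array([141., 123.]), 78.8) 0.0398
holder 471 (array([0.4626, 0.2586]), array([ 50., 135.]), 3.9) 0.0896
bin 14732 (array([ 0.5427, -0.3945]), array([192., 200.]), 74.5) 0.2001
knob 45 [ 0.5495 -0.0689  0.0751] [ 0.544 -0.075  0.055] [ 0.557 -0.063  0.08 ]
knob 48 [ 0.54   -0.0085  0.0744] [ 0.534 -0.015  0.052] [ 0.546 -0.002  0.08 ]
knob 47 [ 0.4763 -0.0804  0.0754] [ 0.47  -0.087  0.06 ] [ 0.483 -0.074  0.08 ]
knob 56 [0.4573 0.0407 0.0731] [0.451 0.035 0.053] [0.464 0.048 0.081]
rod 157 [0.5952 0.218  0.1187] [0.589 0.214 0.061] [0.603 0.228 0.153]
rod 146 [0.5865 0.1741 0.1211] [0.581 0.17  0.062] [0.594 0.184 0.154]
rod 10 [0.4914 0.1949 0.0809] [0.49  0.193 0.061] [0.492 0.198 0.093]
scene
tray 4119 (array([ 0.5068, -0.0146]), array([175., 191.]), 8.9) 0.0397
block 1929 (array([0.5526, 0.2294]), array([141., 151.]), 79.3) 0.0397
holder 621 (array([0.4661, 0.2579]), array([ 56., 134.]), 4.4) 0.088
bin 3980 (array([ 0.5459, -0.3955]), array([197., 203.]), 74.4) 0.1998
knob 89 [ 0.4823 -0.0797  0.0658] [ 0.47  -0.088  0.05 ] [ 0.488 -0.074  0.078]
knob 95 [0.4636 0.0424 0.0651] [0.453 0.034 0.05 ] [0.469 0.048 0.079]
knob 100 [ 0.5563 -0.0684  0.0657] [ 0.546 -0.077  0.051] [ 0.562 -0.063  0.078]
knob 96 [ 0.5473 -0.007   0.0656] [ 0.539 -0.015  0.051] [ 0.552 -0.001  0.078]
rod 408 [0.5947 0.1776 0.1089] [0.583 0.169 0.06 ] [0.599 0.184 0.151]
rod 879 [0.5474 0.2254 0.0929] [0.49  0.193 0.06 ] [0.608 0.271 0.151]
```

Call:
move_arm(increments=[{"offset": [0.424, 0, -0.448], "yaw": -2, "jaw": 0}, {"offset": [0.424, 0, -0.448], "yaw": -2, "jaw": 135}, {"offset": [0.424, 0, -0.448], "yaw": -2, "jaw": 135}, {"offset": [0.424, 0, -0.448], "yaw": -2, "jaw": 135}, {"offset": [0.424, 0, -0.448], "yaw": -2, "jaw": 135}, {"offset": [0.424, 0, -0.448], "yaw": -2, "jaw": 135}, {"offset": [0.424, 0, -0.448], "yaw": -2, "jaw": 135}, {"offset": [0.424, 0, -0.448], "yaw": -2, "jaw": 135}, {"offset": [0.424, 0, -0.448], "yaw": -2, "jaw": 135}, {"offset": [0.424, 0, -0.448], "yaw": -2, "jaw": 135}])

```text
clock: 2.03
position: [0.3706, 0.2193, 0.2486]
ee_rot: [-0.7, 0.095, -0.096, 0.701]
ft_force: [0.3, 0.8, 0.3]
grip_width: 0.472
```

Run:
```python
from h import *
go([.4575,.0412,.14]);o,x,R=st();print(x,o['ft_force'],o['grip_width'],np.degrees(np.arctan2(R[1,2],R[0,2])))
```

```text
off [ 0.1313  0.1085 -0.1485]
[0.37062798 0.21927165 0.2486128 ] [0.27756248 0.76801897 0.2579527 ] 0.4720724155510227 74.48238044561079
```

Call:
move_arm(increments=[{"offset": [0.131, 0.06, -0.148], "yaw": 0, "jaw": 135}, {"offset": [0.131, 0.06, -0.148], "yaw": 0, "jaw": 135}, {"offset": [0.131, 0.1, -0.148], "yaw": 0, "jaw": 135}, {"offset": [0.131, 0.108, -0.148], "yaw": 0, "jaw": 135}, {"offset": [0.131, 0.108, -0.148], "yaw": 0, "jaw": 135}, {"offset": [0.131, 0.108, -0.148], "yaw": 0, "jaw": 135}, {"offset": [0.131, 0.108, -0.148], "yaw": 0, "jaw": 135}, {"offset": [0.131, 0.108, -0.148], "yaw": 0, "jaw": 135}, {"offset": [0.131, 0.108, -0.148], "yaw": 0, "jaw": 135}])

```text
clock: 2.78
position: [0.4574, 0.0424, 0.1409]
ee_rot: [-0.7, 0.095, -0.096, 0.701]
ft_force: [0.6, 0.5, -0.4]
grip_width: 0.473
```

Run:
```python
from h import *
go([.4575,.0412,.062]);o,x,R=st();print(x,R[:,1])
p=manip.camera('scene');save(p,'s1.png')
i=p['pixels'][180:330,300:500,::-1];cv2.imwrite('pics/s1c.png',cv2.resize(i,None,fx=3,fy=3))
```

```text
off [ 0.0004  0.0789 -0.0013]
[0.45742016 0.04244586 0.14092807] [ 9.08306045e-04  1.39042178e-03 -9.99998621e-01]
```

View pics/s1c.png

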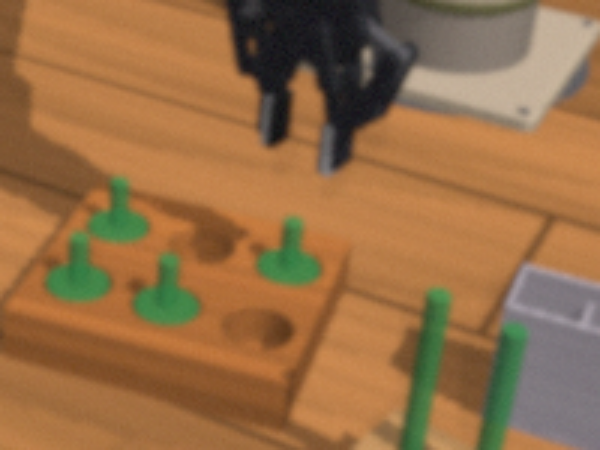

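The fingers, at crop (270–330,150), stand centred above the knob at (290,230). Descending and gripping.

Call:
move_arm(increments=[{"offset": [0, 0.03, -0.001], "jaw": 135}, {"offset": [0, 0.06, -0.001], "jaw": 135}, {"offset": [0, 0.078, -0.001], "jaw": 135}, {"offset": [0, 0.078, -0.001], "jaw": 135}, {"offset": [0, 0.078, -0.001], "jaw": 255}, {"offset": [0, 0.078, -0.001], "jaw": 255}, {"offset": [0, 0.078, -0.001], "jaw": 255}, {"offset": [0, 0.078, -0.001], "jaw": 255}, {"offset": [0, 0.078, -0.001], "jaw": 255}, {"offset": [0, 0.078, -0.001], "jaw": 255}], squeeze=50)

```text
invalid input at $.increments[0]: expected keys offset, yaw, jaw
```

Call:
move_arm(increments=[{"offset": [0, -0.01, 0], "jaw": 255}, {"offset": [0, -0.02, 0], "jaw": 255}, {"offset": [0, -0.04, 0], "jaw": 255}, {"offset": [0, -0.08, 0], "jaw": 255}, {"offset": [0, -0.12, 0], "jaw": 255}, {"offset": [0, -0.16, 0], "jaw": 255}, {"offset": [0, -0.2, 0], "jaw": 255}, {"offset": [0, -0.233, 0], "jaw": 255}, {"offset": [0, -0.233, 0], "jaw": 255}])

```text
invalid input at $.increments[0]: expected keys offset, yaw, jaw
```

Run:
```python
from h import *
go([.5283,-.391,.295]);o,x,R=st();print(x)
p=manip.camera('scene');P=cloud(p);save(p,'s2.png')
i=p['pixels'][60:310,130:500,::-1];cv2.imwrite('pics/s2c.png',cv2.resize(i,None,fx=2,fy=2))
```

```text
off [ 0.1839 -0.1545 -0.399 ]
[0.45748142 0.04280317 0.14114241]
```

View pics/s2c.png

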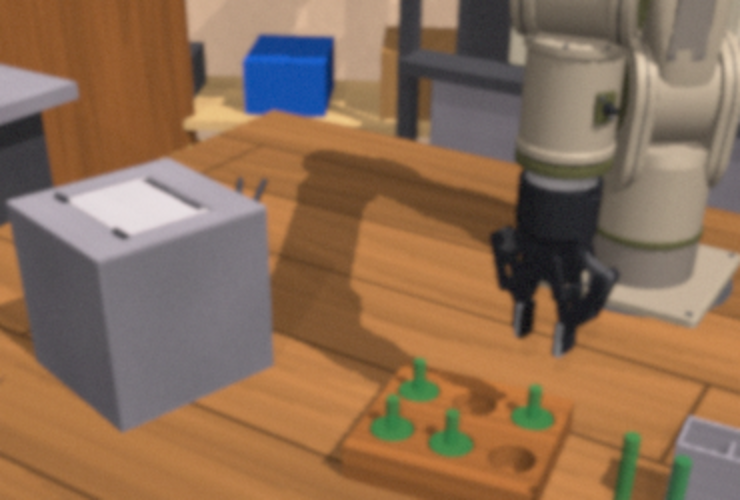

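The calls were refused because every row needs a yaw, so the scene has not changed and the gripper is still above the knob.

Call:
move_arm(increments=[{"offset": [0, 0.03, -0.001], "yaw": 0, "jaw": 135}, {"offset": [0, 0.06, -0.001], "yaw": 0, "jaw": 135}, {"offset": [0, 0.079, -0.001], "yaw": 0, "jaw": 135}, {"offset": [0, 0.079, -0.001], "yaw": 0, "jaw": 135}, {"offset": [0, 0.079, -0.001], "yaw": 0, "jaw": 255}, {"offset": [0, 0.079, -0.001], "yaw": 0, "jaw": 255}, {"offset": [0, 0.079, -0.001], "yaw": 0, "jaw": 255}, {"offset": [0, 0.079, -0.001], "yaw": 0, "jaw": 255}, {"offset": [0, 0.079, -0.001], "yaw": 0, "jaw": 255}, {"offset": [0, 0.079, -0.001], "yaw": 0, "jaw": 255}], squeeze=50)

```text
clock: 3.72
position: [0.4584, 0.0426, 0.0636]
ee_rot: [-0.699, 0.094, -0.096, 0.702]
ft_force: [-2.3, 0.3, 7.9]
grip_width: 0.144
```

Call:
move_arm(increments=[{"offset": [0, -0.01, 0], "yaw": 0, "jaw": 255}, {"offset": [0, -0.02, 0], "yaw": 0, "jaw": 255}, {"offset": [0, -0.04, 0], "yaw": 0, "jaw": 255}, {"offset": [0, -0.08, 0], "yaw": 0, "jaw": 255}, {"offset": [0, -0.12, 0], "yaw": 0, "jaw": 255}, {"offset": [0, -0.16, 0], "yaw": 0, "jaw": 255}, {"offset": [0, -0.2, 0], "yaw": 0, "jaw": 255}, {"offset": [0, -0.233, 0], "yaw": 0, "jaw": 255}, {"offset": [0, -0.233, 0], "yaw": 0, "jaw": 255}])

```text
clock: 4.47
position: [0.4597, 0.0417, 0.3044]
ee_rot: [-0.697, 0.091, -0.1, 0.704]
ft_force: [1.4, -0.1, -1.6]
grip_width: 0.141
```

Run:
```python
from h import *
go([.5283,-.391,.295]);o,x,R=st();print(x)
p=manip.camera('scene');P=cloud(p);save(p,'s3.png')
i=p['pixels'][60:310,130:500,::-1];cv2.imwrite('pics/s3c.png',cv2.resize(i,None,fx=2,fy=2))
```

```text
off [ 0.1814  0.0072 -0.3988]
[0.45965957 0.04166613 0.30436619]
```

View pics/s3c.png

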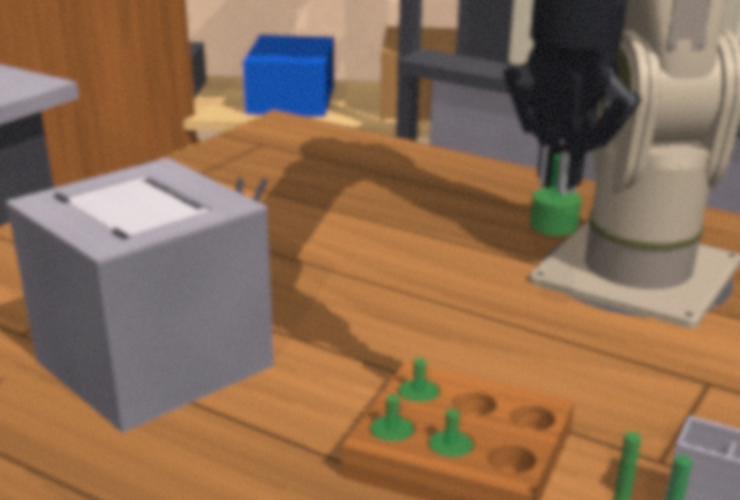

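The stub at crop (555,205) hangs upright in the grip. Moving over the bin.

Call:
move_arm(increments=[{"offset": [0.181, 0.005, -0.399], "yaw": 0, "jaw": 255}, {"offset": [0.181, 0.005, -0.399], "yaw": 0, "jaw": 255}, {"offset": [0.181, 0.005, -0.399], "yaw": 0, "jaw": 255}, {"offset": [0.181, 0.005, -0.399], "yaw": 0, "jaw": 255}, {"offset": [0.181, 0.005, -0.399], "yaw": 0, "jaw": 255}, {"offset": [0.181, 0.005, -0.399], "yaw": 0, "jaw": 255}, {"offset": [0.181, 0.005, -0.399], "yaw": 0, "jaw": 255}, {"offset": [0.181, 0.005, -0.399], "yaw": 0, "jaw": 255}, {"offset": [0.181, 0.005, -0.399], "yaw": 0, "jaw": 255}, {"offset": [0.181, 0.005, -0.399], "yaw": 0, "jaw": 255}])

```text
clock: 5.35
position: [0.5233, -0.3711, 0.2931]
ee_rot: [-0.698, 0.092, -0.098, 0.704]
ft_force: [1.0, 1.4, -0.5]
grip_width: 0.144
```

Run:
```python
from h import *
go([.5283,-.391,.295]);o,x,R=st();print(x,o['grip_width'],R.round(3).tolist())
```

```text
off [ 0.0101 -0.002  -0.0179]
[ 0.52330283 -0.37105012  0.29311141] 0.1444431284433695 [[0.964, 0.009, 0.266], [-0.266, 0.007, 0.964], [0.007, -1.0, 0.009]]
```

Call:
move_arm(increments=[{"offset": [0.01, 0, -0.018], "yaw": 0, "jaw": 255}, {"offset": [0.01, 0.02, -0.018], "yaw": 0, "jaw": 255}, {"offset": [0.009, 0.05, -0.018], "yaw": 0, "jaw": 255}, {"offset": [0.009, 0.075, -0.018], "yaw": 0, "jaw": 255}, {"offset": [0.009, 0.1, -0.018], "yaw": 0, "jaw": 255}, {"offset": [0.009, 0.12, -0.018], "yaw": 0, "jaw": 255}, {"offset": [0.009, 0.128, -0.018], "yaw": 0, "jaw": 255}, {"offset": [0.009, 0.128, -0.018], "yaw": 0, "jaw": 255}, {"offset": [0.009, 0.128, -0.018], "yaw": 0, "jaw": 255}])

```text
clock: 6.1
position: [0.528, -0.39, 0.1653]
ee_rot: [-0.698, 0.092, -0.098, 0.703]
ft_force: [-1.0, 0.3, -0.8]
grip_width: 0.148
```

Run:
```python
from h import *
go([.5283,-.391,.167]);o,x,R=st();print(x,o['grip_width'],o['ft_force'])
B=np.array([[.964,-.267],[.267,.964]]);print('bin xy',B@(x[:2]-[.5437,-.395]))
p=manip.camera('top');save(p,'t4.png')
i=p['pixels'][200:400,420:640,::-1];cv2.imwrite('pics/t4c.png',cv2.resize(i,None,fx=2.5,fy=2.5))
```

```text
off [ 0.0006 -0.0017 -0.0009]
[ 0.52798831 -0.39001159  0.16530671] 0.14769867831019878 [-1.04512611  0.28978917 -0.76747199]
bin xy [-0.01647797  0.0006138 ]
```

View pics/t4c.png

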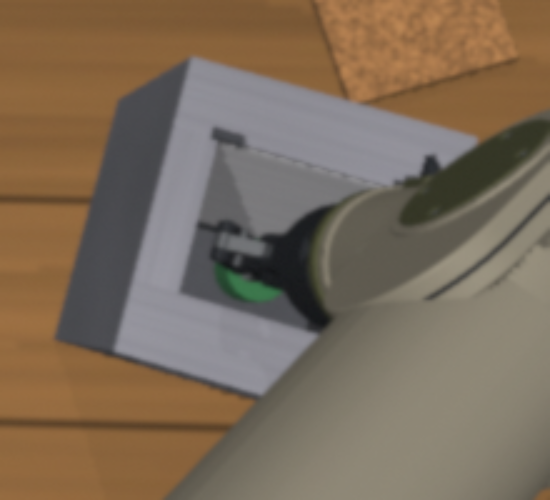

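The disc, at crop (245,285), is inside the opening with the flap pushed down. Releasing.

Call:
move_arm(increments=[{"offset": [0, 0, 0], "yaw": 0, "jaw": 135}, {"offset": [0, 0, 0], "yaw": 0, "jaw": 135}, {"offset": [0, 0, 0], "yaw": 0, "jaw": 135}, {"offset": [0, 0, 0], "yaw": 0, "jaw": 135}, {"offset": [0, 0, 0], "yaw": 0, "jaw": 135}, {"offset": [0, -0.03, 0], "yaw": 0, "jaw": 135}, {"offset": [0, -0.06, 0], "yaw": 0, "jaw": 135}, {"offset": [0, -0.09, 0], "yaw": 0, "jaw": 135}, {"offset": [0, -0.13, 0], "yaw": 0, "jaw": 135}, {"offset": [0, -0.13, 0], "yaw": 0, "jaw": 135}])

```text
clock: 6.98
position: [0.5282, -0.3931, 0.304]
ee_rot: [-0.7, 0.089, -0.101, 0.702]
ft_force: [-0.0, -0.6, 0.8]
grip_width: 0.473
```

Run:
```python
from h import *
o,x,R=st();print(x,o['grip_width'],o['ft_force'])
p=manip.camera('scene')
i=p['pixels'][40:290,120:420,::-1];cv2.imwrite('pics/s5c.png',cv2.resize(i,None,fx=2,fy=2))
go([.477,-.0805,.29])
```

```text
[ 0.52819677 -0.39313654  0.3040159 ] 0.4734007285041295 [-0.01816092 -0.56153631  0.78843126]
off [-0.1323  0.0105  0.2872]
```

View pics/s5c.png

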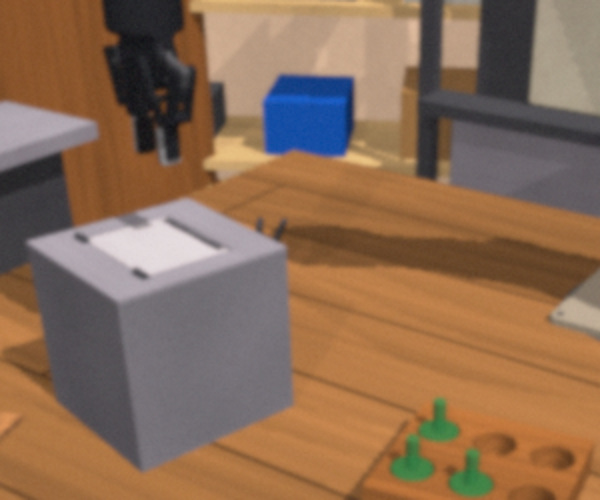

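The gripper is empty, the flap at crop (160,245) is shut and the stub is inside. Next stub.

Call:
move_arm(increments=[{"offset": [-0.132, 0.01, 0.287], "yaw": 0, "jaw": 135}, {"offset": [-0.132, 0.01, 0.287], "yaw": 0, "jaw": 135}, {"offset": [-0.132, 0.01, 0.287], "yaw": 0, "jaw": 135}, {"offset": [-0.132, 0.01, 0.287], "yaw": 0, "jaw": 135}, {"offset": [-0.132, 0.01, 0.287], "yaw": 0, "jaw": 135}, {"offset": [-0.132, 0.04, 0.287], "yaw": 0, "jaw": 135}, {"offset": [-0.132, 0.07, 0.287], "yaw": 0, "jaw": 135}, {"offset": [-0.132, 0.11, 0.287], "yaw": 0, "jaw": 135}, {"offset": [-0.132, 0.15, 0.287], "yaw": 0, "jaw": 135}, {"offset": [-0.132, 0.17, 0.287], "yaw": 0, "jaw": 135}])

```text
clock: 7.87
position: [0.4794, -0.0788, 0.1344]
ee_rot: [-0.699, 0.088, -0.1, 0.703]
ft_force: [1.2, 1.4, -0.2]
grip_width: 0.469
```

Run:
```python
from h import *
go([.477,-.0803,.062]);o,x,R=st();print(x,R.round(3).tolist())
```

```text
off [-0.003   0.0724 -0.0027]
[ 0.47939589 -0.07875536  0.13443176] [[0.965, 0.017, 0.263], [-0.263, 0.004, 0.965], [0.015, -1.0, 0.008]]
```

Call:
move_arm(increments=[{"offset": [-0.003, 0.02, -0.003], "yaw": 0, "jaw": 135}, {"offset": [-0.003, 0.05, -0.003], "yaw": 0, "jaw": 135}, {"offset": [-0.003, 0.072, -0.003], "yaw": 0, "jaw": 135}, {"offset": [-0.003, 0.072, -0.003], "yaw": 0, "jaw": 135}, {"offset": [-0.003, 0.072, -0.003], "yaw": 0, "jaw": 255}, {"offset": [-0.003, 0.072, -0.003], "yaw": 0, "jaw": 255}, {"offset": [-0.003, 0.072, -0.003], "yaw": 0, "jaw": 255}, {"offset": [-0.003, 0.072, -0.003], "yaw": 0, "jaw": 255}, {"offset": [-0.003, 0.072, -0.003], "yaw": 0, "jaw": 255}, {"offset": [-0.003, 0.072, -0.003], "yaw": 0, "jaw": 255}])

```text
clock: 8.7
position: [0.478, -0.0806, 0.0637]
ee_rot: [-0.698, 0.087, -0.101, 0.703]
ft_force: [-1.1, -0.2, 8.7]
grip_width: 0.147
```

Call:
move_arm(increments=[{"offset": [0, -0.01, 0], "yaw": 0, "jaw": 255}, {"offset": [0, -0.02, 0], "yaw": 0, "jaw": 255}, {"offset": [0, -0.04, 0], "yaw": 0, "jaw": 255}, {"offset": [0, -0.08, 0], "yaw": 0, "jaw": 255}, {"offset": [0, -0.12, 0], "yaw": 0, "jaw": 255}, {"offset": [0, -0.16, 0], "yaw": 0, "jaw": 255}, {"offset": [0, -0.2, 0], "yaw": 0, "jaw": 255}, {"offset": [0, -0.233, 0], "yaw": 0, "jaw": 255}, {"offset": [0, -0.233, 0], "yaw": 0, "jaw": 255}])

```text
clock: 9.45
position: [0.4755, -0.0826, 0.304]
ee_rot: [-0.697, 0.084, -0.104, 0.705]
ft_force: [0.8, -0.0, -1.4]
grip_width: 0.143
```

Run:
```python
from h import *
go([.5283,-.391,.295]);o,x,R=st();print(x,R.round(3).tolist())
```

```text
off [ 0.1323  0.0085 -0.2836]
[ 0.47550223 -0.08261099  0.30402995] [[0.964, 0.03, 0.264], [-0.265, 0.007, 0.964], [0.027, -1.0, 0.015]]
```

Call:
move_arm(increments=[{"offset": [0.03, 0.005, -0.065], "yaw": 0, "jaw": 255}, {"offset": [0.05, 0.005, -0.1], "yaw": 0, "jaw": 255}, {"offset": [0.07, 0.005, -0.14], "yaw": 0, "jaw": 255}, {"offset": [0.087, 0.005, -0.18], "yaw": 0, "jaw": 255}, {"offset": [0.102, 0.005, -0.215], "yaw": 0, "jaw": 255}, {"offset": [0.117, 0.005, -0.25], "yaw": 0, "jaw": 255}, {"offset": [0.127, 0.005, -0.27], "yaw": 0, "jaw": 255}, {"offset": [0.132, 0.005, -0.283], "yaw": 0, "jaw": 255}, {"offset": [0.132, 0.005, -0.283], "yaw": 0, "jaw": 255}, {"offset": [0.132, 0.005, -0.283], "yaw": 0, "jaw": 255}])

```text
clock: 10.28
position: [0.5269, -0.392, 0.2984]
ee_rot: [-0.697, 0.086, -0.105, 0.704]
ft_force: [0.9, 0.2, -0.9]
grip_width: 0.142
```

Run:
```python
from h import *
go([.5283,-.391,.165]);o,x,R=st();print(x,R.round(3).tolist())
```

```text
off [-0.0023  0.1334 -0.0004]
[ 0.52688977 -0.39203371  0.29844004] [[0.963, 0.028, 0.268], [-0.268, 0.006, 0.963], [0.026, -1.0, 0.013]]
```

Call:
move_arm(increments=[{"offset": [-0.002, 0.03, 0], "yaw": 0, "jaw": 255}, {"offset": [-0.002, 0.055, 0], "yaw": 0, "jaw": 255}, {"offset": [-0.002, 0.08, 0], "yaw": 0, "jaw": 255}, {"offset": [-0.002, 0.105, 0], "yaw": 0, "jaw": 255}, {"offset": [-0.002, 0.125, 0], "yaw": 0, "jaw": 255}, {"offset": [-0.002, 0.133, 0], "yaw": 0, "jaw": 255}, {"offset": [-0.003, 0.133, 0], "yaw": 0, "jaw": 255}, {"offset": [-0.003, 0.133, 0], "yaw": 0, "jaw": 255}])

```text
clock: 10.95
position: [0.528, -0.3897, 0.1665]
ee_rot: [-0.697, 0.085, -0.105, 0.704]
ft_force: [0.1, 0.2, -1.4]
grip_width: 0.146
```

Call:
move_arm(increments=[{"offset": [0, 0, 0], "yaw": 0, "jaw": 135}, {"offset": [0, 0, 0], "yaw": 0, "jaw": 135}, {"offset": [0, 0, 0], "yaw": 0, "jaw": 135}, {"offset": [0, 0, 0], "yaw": 0, "jaw": 135}, {"offset": [0, -0.03, 0], "yaw": 0, "jaw": 135}, {"offset": [0, -0.06, 0], "yaw": 0, "jaw": 135}, {"offset": [0, -0.09, 0], "yaw": 0, "jaw": 135}, {"offset": [0, -0.12, 0], "yaw": 0, "jaw": 135}, {"offset": [0, -0.12, 0], "yaw": 0, "jaw": 135}, {"offset": [0, -0.12, 0], "yaw": 0, "jaw": 135}])

```text
clock: 11.78
position: [0.5248, -0.3913, 0.2884]
ee_rot: [-0.698, 0.084, -0.106, 0.704]
ft_force: [0.3, -0.7, -1.2]
grip_width: 0.468
```

```bash
cat >> h.py <<'E'
def flapchk(n):
    p=manip.camera('scene');P=cloud(p);m=boxm(P,(.5437,-.395),.03,.1,.35);print('flap z',np.percentile(P[m][:,2],[5,50,95]).round(3))
    i=p['pixels'][40:290,120:420,::-1];cv2.imwrite('pics/'+n,cv2.resize(i,None,fx=2,fy=2))
E
python3 - <<'E'
from h import *
o,x,R=st();print(x,o['grip_width'],R[:,1].round(3))
go([.551,-.0688,.29]);flapchk('s6.png')
E
```

```text
[ 0.52484478 -0.39127104  0.28838543] 0.4680577187472157 [ 0.032  0.004 -0.999]
off [-0.061   0.0006  0.3177]
flap z [0.199 0.288 0.346]
```

Call:
move_arm(increments=[{"offset": [-0.008, 0, 0.04], "yaw": 0, "jaw": 135}, {"offset": [-0.016, 0, 0.08], "yaw": 0, "jaw": 135}, {"offset": [-0.024, 0, 0.12], "yaw": 0, "jaw": 135}, {"offset": [-0.032, 0, 0.16], "yaw": 0, "jaw": 135}, {"offset": [-0.04, 0.01, 0.2], "yaw": 0, "jaw": 135}, {"offset": [-0.048, 0.03, 0.238], "yaw": 0, "jaw": 135}, {"offset": [-0.054, 0.06, 0.275], "yaw": 0, "jaw": 135}, {"offset": [-0.061, 0.08, 0.305], "yaw": 0, "jaw": 135}, {"offset": [-0.062, 0.11, 0.318], "yaw": 0, "jaw": 135}, {"offset": [-0.063, 0.14, 0.318], "yaw": 0, "jaw": 135}])

```text
clock: 12.67
position: [0.553, -0.0606, 0.1468]
ee_rot: [-0.697, 0.083, -0.102, 0.705]
ft_force: [0.0, 1.0, -0.1]
grip_width: 0.47
```

Run:
```python
from h import *
go([.551,-.0688,.062]);o,x,R=st();print(x,R.round(3).tolist())
```

```text
off [-0.0019  0.0846 -0.0097]
[ 0.55299083 -0.06061704  0.14678159] [[0.965, 0.028, 0.26], [-0.26, 0.008, 0.966], [0.025, -1.0, 0.015]]
```

Call:
move_arm(increments=[{"offset": [-0.002, 0.01, -0.01], "yaw": 0, "jaw": 135}, {"offset": [-0.002, 0.03, -0.01], "yaw": 0, "jaw": 135}, {"offset": [-0.002, 0.06, -0.01], "yaw": 0, "jaw": 135}, {"offset": [-0.002, 0.085, -0.01], "yaw": 0, "jaw": 135}, {"offset": [-0.002, 0.085, -0.01], "yaw": 0, "jaw": 255}, {"offset": [-0.002, 0.085, -0.01], "yaw": 0, "jaw": 255}, {"offset": [-0.002, 0.085, -0.01], "yaw": 0, "jaw": 255}, {"offset": [-0.002, 0.085, -0.01], "yaw": 0, "jaw": 255}, {"offset": [-0.002, 0.085, -0.01], "yaw": 0, "jaw": 255}, {"offset": [-0.002, 0.085, -0.01], "yaw": 0, "jaw": 255}])

```text
clock: 13.5
position: [0.5511, -0.0691, 0.0625]
ee_rot: [-0.697, 0.083, -0.103, 0.705]
ft_force: [0.5, -0.9, -0.7]
grip_width: 0.15
```

Call:
move_arm(increments=[{"offset": [0, -0.01, 0], "yaw": 0, "jaw": 255}, {"offset": [0.001, -0.025, 0], "yaw": 0, "jaw": 255}, {"offset": [0.001, -0.05, 0], "yaw": 0, "jaw": 255}, {"offset": [0.002, -0.085, 0], "yaw": 0, "jaw": 255}, {"offset": [0.003, -0.12, 0], "yaw": 0, "jaw": 255}, {"offset": [0.004, -0.155, 0], "yaw": 0, "jaw": 255}, {"offset": [0.005, -0.19, 0], "yaw": 0, "jaw": 255}, {"offset": [0.006, -0.22, 0], "yaw": 0, "jaw": 255}, {"offset": [0.006, -0.228, 0], "yaw": 0, "jaw": 255}, {"offset": [0.006, -0.228, 0], "yaw": 0, "jaw": 255}])

```text
clock: 14.33
position: [0.5511, -0.073, 0.2935]
ee_rot: [-0.696, 0.081, -0.104, 0.706]
ft_force: [1.1, -0.4, -2.2]
grip_width: 0.145
```

Run:
```python
from h import *
go([.5283,-.391,.295]);o,x,R=st();print(x,R.round(3).tolist())
```

```text
off [ 0.0608 -0.0053 -0.3129]
[ 0.55112447 -0.07302002  0.29348417] [[0.965, 0.034, 0.26], [-0.26, 0.009, 0.965], [0.03, -0.999, 0.018]]
```

Call:
move_arm(increments=[{"offset": [0.008, -0.005, -0.04], "yaw": 0, "jaw": 255}, {"offset": [0.016, -0.005, -0.08], "yaw": 0, "jaw": 255}, {"offset": [0.024, -0.005, -0.12], "yaw": 0, "jaw": 255}, {"offset": [0.032, -0.005, -0.16], "yaw": 0, "jaw": 255}, {"offset": [0.04, -0.005, -0.2], "yaw": 0, "jaw": 255}, {"offset": [0.047, -0.005, -0.24], "yaw": 0, "jaw": 255}, {"offset": [0.054, -0.005, -0.275], "yaw": 0, "jaw": 255}, {"offset": [0.061, -0.005, -0.305], "yaw": 0, "jaw": 255}, {"offset": [0.061, -0.005, -0.313], "yaw": 0, "jaw": 255}, {"offset": [0.061, -0.005, -0.313], "yaw": 0, "jaw": 255}])

```text
clock: 15.17
position: [0.5259, -0.3942, 0.2928]
ee_rot: [-0.696, 0.085, -0.105, 0.705]
ft_force: [-0.1, 0.6, -1.3]
grip_width: 0.144
```

Run:
```python
from h import *
go([.5275,-.391,.165]);o,x,R=st();print(x,R.round(3).tolist())
```

```text
off [-0.0027  0.1278  0.0014]
[ 0.52586982 -0.39418376  0.29281482] [[0.964, 0.031, 0.266], [-0.266, 0.009, 0.964], [0.027, -0.999, 0.017]]
```

Call:
move_arm(increments=[{"offset": [-0.001, 0.03, 0.001], "yaw": 0, "jaw": 255}, {"offset": [-0.002, 0.055, 0.001], "yaw": 0, "jaw": 255}, {"offset": [-0.002, 0.08, 0.001], "yaw": 0, "jaw": 255}, {"offset": [-0.003, 0.105, 0.001], "yaw": 0, "jaw": 255}, {"offset": [-0.003, 0.12, 0.001], "yaw": 0, "jaw": 255}, {"offset": [-0.003, 0.128, 0.001], "yaw": 0, "jaw": 255}, {"offset": [-0.003, 0.128, 0.001], "yaw": 0, "jaw": 255}, {"offset": [-0.003, 0.128, 0.001], "yaw": 0, "jaw": 255}])

```text
clock: 15.83
position: [0.5275, -0.3903, 0.165]
ee_rot: [-0.696, 0.084, -0.105, 0.705]
ft_force: [-0.6, 0.2, -1.1]
grip_width: 0.151
```

Call:
move_arm(increments=[{"offset": [0, 0, 0], "yaw": 0, "jaw": 135}, {"offset": [0, 0, 0], "yaw": 0, "jaw": 135}, {"offset": [0, 0, 0], "yaw": 0, "jaw": 135}, {"offset": [0, 0, 0], "yaw": 0, "jaw": 135}, {"offset": [0, -0.03, 0], "yaw": 0, "jaw": 135}, {"offset": [0, -0.06, 0], "yaw": 0, "jaw": 135}, {"offset": [0, -0.09, 0], "yaw": 0, "jaw": 135}, {"offset": [0, -0.12, 0], "yaw": 0, "jaw": 135}, {"offset": [0, -0.12, 0], "yaw": 0, "jaw": 135}, {"offset": [0, -0.12, 0], "yaw": 0, "jaw": 135}])

```text
clock: 16.67
position: [0.5241, -0.3924, 0.2869]
ee_rot: [-0.696, 0.083, -0.106, 0.705]
ft_force: [0.2, -0.0, 0.2]
grip_width: 0.467
```

Run:
```python
from h import *
o,x,R=st();print(x,o['grip_width'],R[:,1].round(3))
go([.5415,-.008,.29]);flapchk('s7.png')
```

```text
[ 0.52412324 -0.39237798  0.28691701] 0.46729804999730595 [ 0.033  0.008 -0.999]
off [-0.0851  0.0004  0.3752]
flap z [0.199 0.287 0.346]
```

View pics/s7.png

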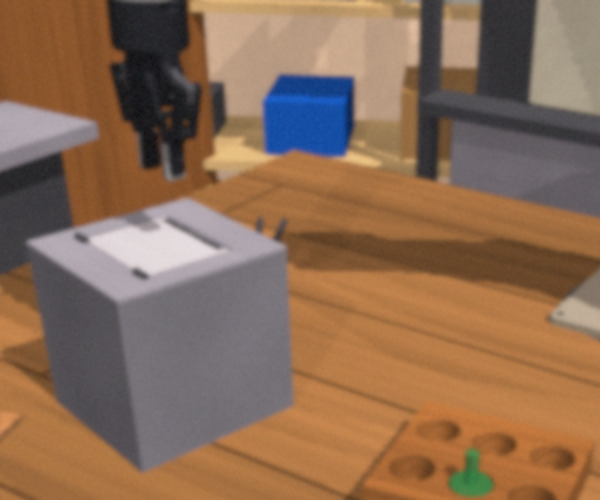

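One stub is left, at crop (470,475). The flap is shut.

Call:
move_arm(increments=[{"offset": [-0.009, 0, 0.04], "yaw": 0, "jaw": 135}, {"offset": [-0.018, 0, 0.08], "yaw": 0, "jaw": 135}, {"offset": [-0.027, 0, 0.12], "yaw": 0, "jaw": 135}, {"offset": [-0.036, 0, 0.16], "yaw": 0, "jaw": 135}, {"offset": [-0.045, 0, 0.2], "yaw": 0, "jaw": 135}, {"offset": [-0.054, 0.01, 0.24], "yaw": 0, "jaw": 135}, {"offset": [-0.063, 0.03, 0.28], "yaw": 0, "jaw": 135}, {"offset": [-0.072, 0.05, 0.315], "yaw": 0, "jaw": 135}, {"offset": [-0.08, 0.07, 0.345], "yaw": 0, "jaw": 135}, {"offset": [-0.085, 0.09, 0.375], "yaw": 0, "jaw": 135}])

```text
clock: 17.55
position: [0.5428, -0.0037, 0.1973]
ee_rot: [-0.696, 0.084, -0.104, 0.706]
ft_force: [1.3, 0.6, 0.3]
grip_width: 0.469
```

Run:
```python
from h import *
go([.5415,-.008,.062]);o,x,R=st();print(x,R.round(3).tolist())
```

```text
off [-0.0036  0.1351 -0.0069]
[ 0.54276404 -0.00367734  0.19728749] [[0.964, 0.03, 0.263], [-0.263, 0.01, 0.965], [0.026, -1.0, 0.018]]
```

Call:
move_arm(increments=[{"offset": [-0.002, 0.04, -0.007], "yaw": 0, "jaw": 135}, {"offset": [-0.004, 0.08, -0.007], "yaw": 0, "jaw": 135}, {"offset": [-0.004, 0.11, -0.007], "yaw": 0, "jaw": 135}, {"offset": [-0.004, 0.135, -0.007], "yaw": 0, "jaw": 135}, {"offset": [-0.004, 0.135, -0.007], "yaw": 0, "jaw": 135}, {"offset": [-0.004, 0.135, -0.007], "yaw": 0, "jaw": 255}, {"offset": [-0.004, 0.135, -0.007], "yaw": 0, "jaw": 255}, {"offset": [-0.004, 0.135, -0.007], "yaw": 0, "jaw": 255}, {"offset": [-0.004, 0.135, -0.007], "yaw": 0, "jaw": 255}, {"offset": [-0.004, 0.135, -0.007], "yaw": 0, "jaw": 255}])

```text
clock: 18.38
position: [0.5411, -0.0078, 0.0624]
ee_rot: [-0.696, 0.084, -0.104, 0.706]
ft_force: [0.3, -1.1, -0.8]
grip_width: 0.144
```

Call:
move_arm(increments=[{"offset": [0, 0, 0], "yaw": 0, "jaw": 255}, {"offset": [0.001, -0.025, 0], "yaw": 0, "jaw": 255}, {"offset": [0.001, -0.05, 0], "yaw": 0, "jaw": 255}, {"offset": [0.002, -0.085, 0], "yaw": 0, "jaw": 255}, {"offset": [0.003, -0.12, 0], "yaw": 0, "jaw": 255}, {"offset": [0.004, -0.155, 0], "yaw": 0, "jaw": 255}, {"offset": [0.005, -0.19, 0], "yaw": 0, "jaw": 255}, {"offset": [0.006, -0.22, 0], "yaw": 0, "jaw": 255}, {"offset": [0.006, -0.232, 0], "yaw": 0, "jaw": 255}, {"offset": [0.006, -0.232, 0], "yaw": 0, "jaw": 255}])

```text
clock: 19.22
position: [0.541, -0.0119, 0.297]
ee_rot: [-0.695, 0.082, -0.105, 0.707]
ft_force: [0.4, 0.2, -1.6]
grip_width: 0.147
```

Run:
```python
from h import *
go([.5283,-.391,.297]);o,x,R=st();print(x,R.round(3).tolist())
```

```text
off [ 0.0875 -0.0052 -0.369 ]
[ 0.54098026 -0.01193934  0.29703952] [[0.964, 0.034, 0.262], [-0.263, 0.013, 0.965], [0.03, -0.999, 0.021]]
```

Call:
move_arm(increments=[{"offset": [0.01, -0.003, -0.041], "yaw": 0, "jaw": 255}, {"offset": [0.02, -0.003, -0.082], "yaw": 0, "jaw": 255}, {"offset": [0.03, -0.003, -0.123], "yaw": 0, "jaw": 255}, {"offset": [0.04, -0.003, -0.164], "yaw": 0, "jaw": 255}, {"offset": [0.05, -0.003, -0.205], "yaw": 0, "jaw": 255}, {"offset": [0.06, -0.003, -0.245], "yaw": 0, "jaw": 255}, {"offset": [0.068, -0.005, -0.285], "yaw": 0, "jaw": 255}, {"offset": [0.076, -0.005, -0.325], "yaw": 0, "jaw": 255}, {"offset": [0.087, -0.005, -0.36], "yaw": 0, "jaw": 255}, {"offset": [0.087, -0.005, -0.369], "yaw": 0, "jaw": 255}])

```text
clock: 20.05
position: [0.5242, -0.3974, 0.2936]
ee_rot: [-0.695, 0.087, -0.107, 0.706]
ft_force: [-1.2, -0.8, -0.5]
grip_width: 0.149
```

Run:
```python
from h import *
go([.5275,-.391,.165]);o,x,R=st();print(x,R.round(3).tolist())
```

```text
off [-0.0019  0.1287  0.0046]
[ 0.52419672 -0.39740294  0.29364501] [[0.962, 0.03, 0.27], [-0.271, 0.011, 0.963], [0.026, -0.999, 0.019]]
```

Call:
move_arm(increments=[{"offset": [0, 0.01, 0.005], "yaw": 0, "jaw": 255}, {"offset": [-0.001, 0.04, 0.005], "yaw": 0, "jaw": 255}, {"offset": [-0.002, 0.07, 0.005], "yaw": 0, "jaw": 255}, {"offset": [-0.002, 0.1, 0.005], "yaw": 0, "jaw": 255}, {"offset": [-0.002, 0.12, 0.005], "yaw": 0, "jaw": 255}, {"offset": [-0.002, 0.129, 0.005], "yaw": 0, "jaw": 255}, {"offset": [-0.002, 0.129, 0.005], "yaw": 0, "jaw": 255}, {"offset": [-0.002, 0.129, 0.005], "yaw": 0, "jaw": 255}])

```text
clock: 20.72
position: [0.5275, -0.3898, 0.1644]
ee_rot: [-0.695, 0.087, -0.106, 0.706]
ft_force: [-1.7, 0.6, -0.1]
grip_width: 0.146
```

Call:
move_arm(increments=[{"offset": [0, 0, 0], "yaw": 0, "jaw": 135}, {"offset": [0, 0, 0], "yaw": 0, "jaw": 135}, {"offset": [0, 0, 0], "yaw": 0, "jaw": 135}, {"offset": [0, 0, 0], "yaw": 0, "jaw": 135}, {"offset": [0, -0.03, 0], "yaw": 0, "jaw": 135}, {"offset": [0, -0.06, 0], "yaw": 0, "jaw": 135}, {"offset": [0, -0.09, 0], "yaw": 0, "jaw": 135}, {"offset": [0, -0.12, 0], "yaw": 0, "jaw": 135}, {"offset": [0, -0.12, 0], "yaw": 0, "jaw": 135}, {"offset": [0, -0.12, 0], "yaw": 0, "jaw": 135}])

```text
clock: 21.55
position: [0.5243, -0.3921, 0.2865]
ee_rot: [-0.695, 0.086, -0.107, 0.705]
ft_force: [0.8, -0.4, -0.6]
grip_width: 0.468
```

```bash
cat >> h.py <<'E'
def rods():
    for n in['top','scene']:
        p=manip.camera(n);P=cloud(p)
        m=boxm(P,(.465,.258),.12,.084,.094);m&=P[...,0]<.56;print(n,'holder',m.sum(),rect(P,m))
        m=boxm(P,(.59,.2),.06,.125,.149).astype(np.uint8);k,L,_,_=cv2.connectedComponentsWithStats(m)
        for i in range(1,k):
            q=P[L==i]
            if len(q)>5:print('rod',len(q),((q.min(0)+q.max(0))/2).round(4),np.ptp(q,0).round(3))
    return p
E
python3 - <<'E'
from h import *
o,x,R=st();print(x,o['grip_width'],R[:,1].round(3))
flapchk('s8.png')
p=rods();save(p,'s9.png')
go([.59,.1755,.29])
E
```

```text
[ 0.52430888 -0.39206618  0.28645641] 0.46788996328477683 [ 0.032  0.01  -0.999]
flap z [0.199 0.286 0.346]
top holder 462 (array([0.4626, 0.2585]), array([ 50., 135.]), 3.9)
rod 42 [0.5957 0.2197 0.1369] [0.012 0.011 0.024]
rod 7 [0.5883 0.1795 0.1471] [0.007 0.005 0.003]
rod 35 [0.5874 0.1752 0.137 ] [0.013 0.01  0.024]
scene holder 613 (array([0.4662, 0.2578]), array([ 54., 134.]), 4.6)
rod 107 [0.5937 0.1766 0.1369] [0.011 0.014 0.024]
rod 122 [0.6029 0.2209 0.1371] [0.012 0.014 0.024]
off [-0.0892  0.0023  0.5631]
```

View pics/s9.png

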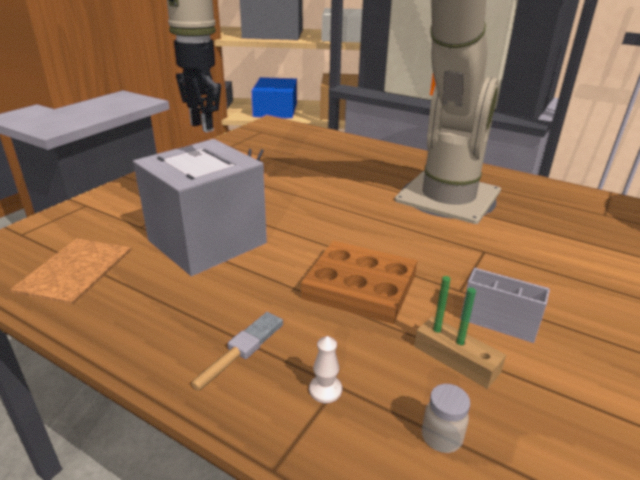

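All stubs are gone and the flap at (198,160) is shut. Both rods stand in the block, and the holder has not moved. Now the rods.

Call:
move_arm(increments=[{"offset": [-0.006, 0, 0.04], "yaw": 0, "jaw": 165}, {"offset": [-0.012, 0, 0.08], "yaw": 0, "jaw": 165}, {"offset": [-0.018, 0, 0.12], "yaw": 0, "jaw": 165}, {"offset": [-0.024, 0, 0.16], "yaw": 0, "jaw": 165}, {"offset": [-0.03, 0, 0.2], "yaw": 0, "jaw": 165}, {"offset": [-0.036, 0, 0.24], "yaw": 0, "jaw": 165}, {"offset": [-0.042, 0, 0.28], "yaw": 0, "jaw": 165}, {"offset": [-0.048, 0, 0.31], "yaw": 0, "jaw": 165}, {"offset": [-0.05, 0, 0.32], "yaw": 0, "jaw": 165}, {"offset": [-0.05, 0, 0.32], "yaw": 0, "jaw": 165}])

```text
clock: 22.53
position: [0.5623, -0.0649, 0.2874]
ee_rot: [-0.695, 0.086, -0.103, 0.707]
ft_force: [0.5, 0.1, -1.2]
grip_width: 0.352
```

Run:
```python
from h import *
go([.59,.1758,.22]);o,x,R=st();print(x,R.round(3).tolist())
```

```text
off [-0.0383  0.0713  0.2381]
[ 0.56225491 -0.0649392   0.28735404] [[0.964, 0.026, 0.264], [-0.264, 0.013, 0.964], [0.022, -1.0, 0.02]]
```

Call:
move_arm(increments=[{"offset": [-0.006, 0, 0.04], "yaw": 0, "jaw": 165}, {"offset": [-0.012, 0, 0.08], "yaw": 0, "jaw": 165}, {"offset": [-0.018, 0, 0.12], "yaw": 0, "jaw": 165}, {"offset": [-0.024, 0.01, 0.16], "yaw": 0, "jaw": 165}, {"offset": [-0.03, 0.03, 0.2], "yaw": 0, "jaw": 165}, {"offset": [-0.036, 0.05, 0.225], "yaw": 0, "jaw": 165}, {"offset": [-0.038, 0.07, 0.238], "yaw": 0, "jaw": 165}, {"offset": [-0.038, 0.071, 0.238], "yaw": 0, "jaw": 165}, {"offset": [-0.038, 0.071, 0.238], "yaw": 0, "jaw": 165}, {"offset": [-0.038, 0.071, 0.238], "yaw": 0, "jaw": 165}])

```text
clock: 23.37
position: [0.591, 0.1726, 0.221]
ee_rot: [-0.695, 0.087, -0.104, 0.706]
ft_force: [-0.7, -1.1, -0.8]
grip_width: 0.351
```

Run:
```python
from h import *
go([.59,.1758,.125]);o,x,R=st();print(x,R.round(3).tolist())
p=manip.camera('scene')
i=p['pixels'][180:400,360:600,::-1];cv2.imwrite('pics/s10.png',cv2.resize(i,None,fx=2.5,fy=2.5))
```

```text
off [-0.004  0.096  0.001]
[0.59096154 0.17259052 0.2209857 ] [[0.963, 0.027, 0.267], [-0.267, 0.012, 0.963], [0.023, -1.0, 0.019]]
```

View pics/s10.png

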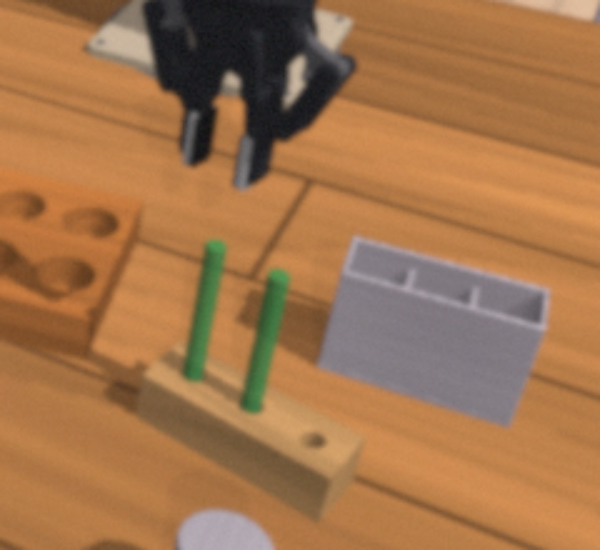

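The fingers, at crop (190–245,165), stand above the left rod's top at (215,245), within a few mm. Descending and gripping.

Call:
move_arm(increments=[{"offset": [-0.002, 0.01, 0.003], "yaw": 0, "jaw": 165}, {"offset": [-0.003, 0.03, 0.003], "yaw": 0, "jaw": 165}, {"offset": [-0.003, 0.055, 0.002], "yaw": 0, "jaw": 165}, {"offset": [-0.004, 0.08, 0.001], "yaw": 0, "jaw": 165}, {"offset": [-0.004, 0.096, 0.001], "yaw": 0, "jaw": 165}, {"offset": [-0.004, 0.096, 0.001], "yaw": 0, "jaw": 255}, {"offset": [-0.004, 0.096, 0.001], "yaw": 0, "jaw": 255}, {"offset": [-0.004, 0.096, 0.001], "yaw": 0, "jaw": 255}, {"offset": [-0.004, 0.096, 0.001], "yaw": 0, "jaw": 255}, {"offset": [-0.004, 0.096, 0.001], "yaw": 0, "jaw": 255}], squeeze=40)

```text
clock: 24.25
position: [0.5907, 0.1757, 0.1266]
ee_rot: [-0.694, 0.086, -0.105, 0.707]
ft_force: [-1.9, -0.2, 1.2]
grip_width: 0.152
```

Call:
move_arm(increments=[{"offset": [0, 0, 0], "yaw": 0, "jaw": 255}, {"offset": [0, -0.01, 0], "yaw": 0, "jaw": 255}, {"offset": [0.001, -0.03, 0.001], "yaw": 0, "jaw": 255}, {"offset": [0.001, -0.06, 0.001], "yaw": 0, "jaw": 255}, {"offset": [0.002, -0.09, 0.002], "yaw": 0, "jaw": 255}, {"offset": [0.003, -0.12, 0.003], "yaw": 0, "jaw": 255}, {"offset": [0.003, -0.14, 0.003], "yaw": 0, "jaw": 255}, {"offset": [0.003, -0.15, 0.003], "yaw": 0, "jaw": 255}, {"offset": [0.003, -0.15, 0.003], "yaw": 0, "jaw": 255}])

```text
clock: 25.0
position: [0.5911, 0.1759, 0.2795]
ee_rot: [-0.693, 0.085, -0.106, 0.708]
ft_force: [0.1, 0.6, -1.5]
grip_width: 0.152
```

Run:
```python
from h import *
rods();o,x,R=st();print(x,o['grip_width'],R.round(3).tolist())
c=np.array([.4642,.258]);a=np.radians(94.2);d=np.array([np.cos(a),np.sin(a)])
for s in(-.043,.043):print(c+s*d);go([*(c+s*d),.275])
```

```text
top holder 290 (array([0.4575, 0.2862]), array([50., 92.]), 4.4)
scene holder 655 (array([0.4598, 0.307 ]), array([ 54., 133.]), 4.7)
rod 116 [0.5995 0.2217 0.1369] [0.011 0.014 0.023]
[0.58980657 0.17592099 0.27603716] 0.15362205871858514 [[0.963, 0.028, 0.267], [-0.268, 0.014, 0.963], [0.024, -1.0, 0.021]]
[0.46734924 0.21511548]
off [-0.1285 -0.0019  0.005 ]
[0.46105076 0.30088452]
off [-0.1575 -0.0009  0.0859]
```

The holder was knocked about 5 cm towards +y while I lifted. I'll move the rod near the new place and measure again.

Call:
move_arm(increments=[{"offset": [-0.03, 0, 0], "yaw": 0, "jaw": 255}, {"offset": [-0.06, 0, 0.02], "yaw": 0, "jaw": 255}, {"offset": [-0.085, 0, 0.045], "yaw": 0, "jaw": 255}, {"offset": [-0.11, 0, 0.075], "yaw": 0, "jaw": 255}, {"offset": [-0.14, 0, 0.1], "yaw": 0, "jaw": 255}, {"offset": [-0.16, 0, 0.12], "yaw": 0, "jaw": 255}, {"offset": [-0.175, 0, 0.13], "yaw": 0, "jaw": 255}, {"offset": [-0.175, 0, 0.13], "yaw": 0, "jaw": 255}, {"offset": [-0.175, 0, 0.13], "yaw": 0, "jaw": 255}])

```text
clock: 25.85
position: [0.4547, 0.3487, 0.273]
ee_rot: [-0.695, 0.086, -0.103, 0.706]
ft_force: [0.5, -1.0, -1.6]
grip_width: 0.154
```

Run:
```python
from h import *
p=rods();o,x,R=st();print(x,o['grip_width'],R[:,1].round(3))
c=np.array([.4583,.3072]);a=np.radians(94.2);d=np.array([np.cos(a),np.sin(a)])
print(c+.043*d);go([*(c+.043*d),.275])
P=cloud(p);m=boxm(P,x,.05,.155,.24);q=P[m];print(len(q))
for z in(.16,.18,.2,.22):
    k=abs(q[:,2]-z)<.008
    if k.sum():print(z,((q[k].min(0)+q[k].max(0))/2).round(4),np.ptp(q[k],0).round(3))
print('lowest',q[:,2].min())
i=p['pixels'][100:360,380:640,::-1];cv2.imwrite('pics/s11.png',cv2.resize(i,None,fx=2.2,fy=2.2))
```

```text
top holder 476 (array([0.4558, 0.3082]), array([ 50., 136.]), 4.4)
rod 54 [0.5953 0.221  0.1378] [0.013 0.015 0.022]
scene holder 662 (array([0.459, 0.307]), array([ 55., 133.]), 4.4)
rod 118 [0.6   0.22  0.137] [0.011 0.014 0.024]
[0.45631838 0.34683325 0.27374934] 0.15888795130650346 [ 0.028  0.012 -1.   ]
[0.45515076 0.35008452]
off [-0.002  -0.0012  0.0028]
426
0.16 [0.4608 0.3488 0.1629] [0.011 0.013 0.01 ]
0.18 [0.4608 0.3484 0.18  ] [0.011 0.013 0.016]
0.2 [0.4606 0.3481 0.2   ] [0.011 0.014 0.016]
0.22 [0.4608 0.3477 0.22  ] [0.01  0.013 0.016]
lowest 0.1577927746409442
```

View pics/s11.png

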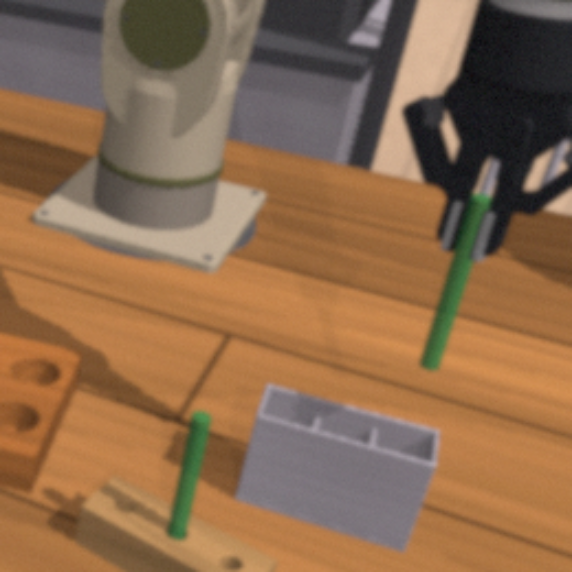

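The held rod, at crop (430–480,200–365), is vertical, and the holder stands upright at (340,465). Lowering into its +y cup.

Call:
move_arm(increments=[{"offset": [-0.004, 0, 0.003], "yaw": 0, "jaw": 255}, {"offset": [-0.005, 0.03, 0.003], "yaw": 0, "jaw": 255}, {"offset": [-0.005, 0.06, 0.002], "yaw": 0, "jaw": 255}, {"offset": [-0.006, 0.09, 0.002], "yaw": 0, "jaw": 255}, {"offset": [-0.006, 0.11, 0.001], "yaw": 0, "jaw": 255}, {"offset": [-0.007, 0.13, 0.001], "yaw": 0, "jaw": 255}, {"offset": [-0.007, 0.14, 0.001], "yaw": 0, "jaw": 255}, {"offset": [-0.007, 0.147, 0], "yaw": 0, "jaw": 255}, {"offset": [-0.007, 0.147, 0], "yaw": 0, "jaw": 255}, {"offset": [-0.007, 0.147, 0], "yaw": 0, "jaw": 255}])

```text
clock: 26.78
position: [0.4543, 0.3504, 0.1273]
ee_rot: [-0.695, 0.087, -0.106, 0.706]
ft_force: [0.4, -0.1, -0.3]
grip_width: 0.152
```

Run:
```python
from h import *
p=rods();o,x,R=st();print(x,o['grip_width'],o['ft_force'])
i=p['pixels'][180:360,440:640,::-1];cv2.imwrite('pics/s12.png',cv2.resize(i,None,fx=3,fy=3))
```

```text
top holder 356 (array([0.456 , 0.3072]), array([ 50., 135.]), 4.4)
rod 38 [0.5966 0.2187 0.1375] [0.013 0.007 0.023]
scene holder 669 (array([0.4601, 0.3071]), array([ 55., 134.]), 4.4)
rod 122 [0.6007 0.2195 0.1371] [0.012 0.014 0.024]
[0.45435833 0.35086285 0.12783404] 0.15386517036125377 [ 0.15475759 -0.36577058 -0.43649047]
```

View pics/s12.png

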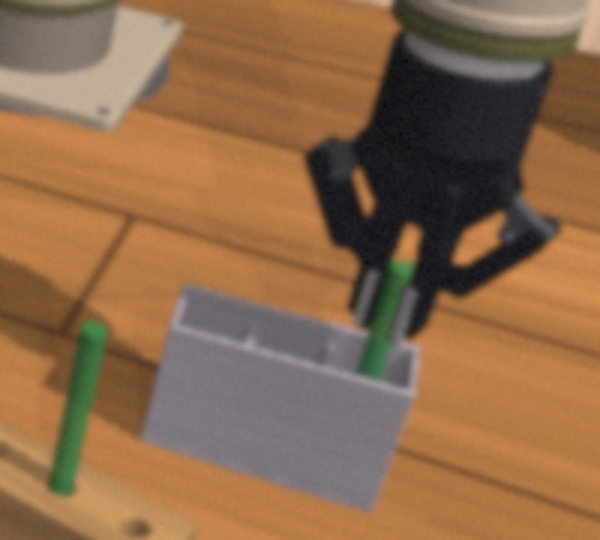

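The rod at crop (385,320) is inside the +y cup, about 7 mm above its floor. Lowering the rest and releasing.

Call:
move_arm(increments=[{"offset": [0, 0.003, 0], "yaw": 0, "jaw": 255}, {"offset": [0, 0.006, 0], "yaw": 0, "jaw": 255}, {"offset": [0, 0.007, 0], "yaw": 0, "jaw": 255}, {"offset": [0, 0.007, 0], "yaw": 0, "jaw": 165}, {"offset": [0, 0.007, 0], "yaw": 0, "jaw": 165}, {"offset": [0, 0.007, 0], "yaw": 0, "jaw": 165}, {"offset": [0, 0.007, 0], "yaw": 0, "jaw": 165}, {"offset": [0, -0.02, 0], "yaw": 0, "jaw": 165}, {"offset": [0, -0.05, 0], "yaw": 0, "jaw": 165}, {"offset": [0, -0.09, 0], "yaw": 0, "jaw": 165}])

```text
clock: 27.72
position: [0.4508, 0.3488, 0.2173]
ee_rot: [-0.695, 0.087, -0.105, 0.705]
ft_force: [1.0, 0.6, -0.2]
grip_width: 0.35
```

Run:
```python
from h import *
p=rods();o,x,R=st();print(x,o['grip_width'],R[:,1].round(3));go([.599,.2203,.22])
P=cloud(p);m=boxm(P,(.454,.35),.04,.1,.165);q=P[m]
for z in(.1,.12,.135):
    k=abs(q[:,2]-z)<.006
    if k.sum():print(z,((q[k].min(0)+q[k].max(0))/2).round(4),np.ptp(q[k],0).round(3))
print(np.sort(q[:,2])[-3:])
```

```text
top holder 464 (array([0.4558, 0.3084]), array([ 50., 137.]), 4.4)
rod 42 [0.5958 0.2202 0.1373] [0.013 0.013 0.023]
scene holder 664 (array([0.4593, 0.3069]), array([ 55., 134.]), 4.0)
rod 117 [0.6018 0.2215 0.1371] [0.012 0.014 0.024]
[0.45414139 0.35075061 0.22337211] 0.3530247186199094 [ 0.034  0.02  -0.999]
off [ 0.1746  0.0057 -0.0867]
0.1 [0.4606 0.3523 0.103 ] [0.006 0.013 0.006]
0.12 [0.4593 0.3524 0.1201] [0.009 0.013 0.012]
0.135 [0.4594 0.3523 0.1352] [0.008 0.013 0.011]
[0.14503575 0.14516898 0.14577857]
```

Rod 1 stands vertical in its cup. Now the second rod.

Call:
move_arm(increments=[{"offset": [0, -0.03, 0], "yaw": 0, "jaw": 165}, {"offset": [0.03, -0.03, 0], "yaw": 0, "jaw": 165}, {"offset": [0.06, -0.03, -0.02], "yaw": 0, "jaw": 165}, {"offset": [0.09, -0.02, -0.04], "yaw": 0, "jaw": 165}, {"offset": [0.12, -0.01, -0.06], "yaw": 0, "jaw": 165}, {"offset": [0.15, 0, -0.075], "yaw": 0, "jaw": 165}, {"offset": [0.17, 0, -0.085], "yaw": 0, "jaw": 165}, {"offset": [0.174, 0.003, -0.087], "yaw": 0, "jaw": 165}, {"offset": [0.174, 0.003, -0.087], "yaw": 0, "jaw": 165}, {"offset": [0.174, 0.003, -0.087], "yaw": 0, "jaw": 165}])

```text
clock: 28.65
position: [0.5979, 0.2208, 0.2224]
ee_rot: [-0.692, 0.085, -0.107, 0.709]
ft_force: [0.6, 0.9, -0.6]
grip_width: 0.352
```

Run:
```python
from h import *
o,x,R=st();print(x,o['grip_width'],R[:,1].round(3));go([.599,.2203,.126])
```

```text
[0.59785335 0.22076606 0.22236485] 0.35165443042097144 [ 0.034  0.02  -0.999]
off [-0.0014  0.0963 -0.0029]
```

Call:
move_arm(increments=[{"offset": [0, 0.01, 0], "yaw": 0, "jaw": 165}, {"offset": [-0.001, 0.03, -0.001], "yaw": 0, "jaw": 165}, {"offset": [-0.001, 0.055, -0.002], "yaw": 0, "jaw": 165}, {"offset": [-0.001, 0.08, -0.002], "yaw": 0, "jaw": 165}, {"offset": [-0.001, 0.096, -0.003], "yaw": 0, "jaw": 165}, {"offset": [-0.001, 0.096, -0.003], "yaw": 0, "jaw": 255}, {"offset": [-0.001, 0.096, -0.003], "yaw": 0, "jaw": 255}, {"offset": [-0.001, 0.096, -0.003], "yaw": 0, "jaw": 255}, {"offset": [-0.001, 0.096, -0.003], "yaw": 0, "jaw": 255}, {"offset": [-0.001, 0.096, -0.003], "yaw": 0, "jaw": 255}])

```text
clock: 29.48
position: [0.5988, 0.2204, 0.1269]
ee_rot: [-0.692, 0.085, -0.107, 0.709]
ft_force: [-4.3, -1.3, -1.6]
grip_width: 0.154
```

Call:
move_arm(increments=[{"offset": [0, 0, 0], "yaw": 0, "jaw": 255}, {"offset": [0, -0.01, 0], "yaw": 0, "jaw": 255}, {"offset": [0.001, -0.03, 0.001], "yaw": 0, "jaw": 255}, {"offset": [0.002, -0.06, 0.001], "yaw": 0, "jaw": 255}, {"offset": [0.003, -0.09, 0.002], "yaw": 0, "jaw": 255}, {"offset": [0.004, -0.12, 0.003], "yaw": 0, "jaw": 255}, {"offset": [0.004, -0.14, 0.003], "yaw": 0, "jaw": 255}, {"offset": [0.004, -0.15, 0.003], "yaw": 0, "jaw": 255}, {"offset": [0.004, -0.15, 0.003], "yaw": 0, "jaw": 255}])

```text
clock: 30.23
position: [0.6001, 0.2192, 0.2804]
ee_rot: [-0.69, 0.084, -0.108, 0.71]
ft_force: [-0.1, -0.1, -0.2]
grip_width: 0.151
```

Run:
```python
from h import *
rods();o,x,R=st();print(x,o['grip_width'],R.round(3).tolist())
c=np.array([.457,.3077]);a=np.radians(94.3);d=np.array([np.cos(a),np.sin(a)])
print(c-.043*d);go([*(c-.043*d),.275])
```

```text
top holder 459 (array([0.4559, 0.3078]), array([ 50., 136.]), 4.4)
scene holder 671 (array([0.4595, 0.3071]), array([ 54., 134.]), 4.7)
[0.59858647 0.21927593 0.27663647] 0.1505788765961942 [[0.963, 0.033, 0.269], [-0.269, 0.021, 0.963], [0.026, -0.999, 0.029]]
[0.46022409 0.26482104]
off [-0.1455 -0.002   0.0067]
```

Call:
move_arm(increments=[{"offset": [-0.03, 0, 0], "yaw": 0, "jaw": 255}, {"offset": [-0.06, 0, 0.002], "yaw": 0, "jaw": 255}, {"offset": [-0.09, 0, 0.004], "yaw": 0, "jaw": 255}, {"offset": [-0.115, 0, 0.006], "yaw": 0, "jaw": 255}, {"offset": [-0.135, 0, 0.007], "yaw": 0, "jaw": 255}, {"offset": [-0.146, 0, 0.007], "yaw": 0, "jaw": 255}, {"offset": [-0.146, 0, 0.007], "yaw": 0, "jaw": 255}, {"offset": [-0.146, 0, 0.007], "yaw": 0, "jaw": 255}, {"offset": [-0.146, 0, 0.007], "yaw": 0, "jaw": 255}])

```text
clock: 31.08
position: [0.4604, 0.2649, 0.2725]
ee_rot: [-0.692, 0.085, -0.107, 0.709]
ft_force: [0.2, -0.4, 0.2]
grip_width: 0.154
```

Run:
```python
from h import *
p=rods();o,x,R=st();print(x,o['grip_width'],R[:,1].round(3))
go([.4602,.2648,.1265])
P=cloud(p);m=boxm(P,x,.04,.155,.24);q=P[m]
for z in(.17,.2,.22):
    k=abs(q[:,2]-z)<.008
    if k.sum():print(z,((q[k].min(0)+q[k].max(0))/2).round(4),np.ptp(q[k],0).round(3))
```

```text
top holder 304 (array([0.4561, 0.307 ]), array([ 50., 134.]), 4.2)
scene holder 679 (array([0.4592, 0.3071]), array([ 54., 134.]), 4.2)
[0.46070499 0.26461048 0.27267686] 0.1503898880591437 [ 0.034  0.02  -0.999]
off [-0.0045  0.1461 -0.0041]
0.17 [0.4679 0.2656 0.1699] [0.01  0.013 0.016]
0.2 [0.467  0.2649 0.2   ] [0.011 0.014 0.016]
0.22 [0.4659 0.2646 0.22  ] [0.012 0.013 0.016]
```

Call:
move_arm(increments=[{"offset": [-0.005, 0, 0], "yaw": 0, "jaw": 255}, {"offset": [-0.005, 0.03, 0], "yaw": 0, "jaw": 255}, {"offset": [-0.006, 0.06, -0.001], "yaw": 0, "jaw": 255}, {"offset": [-0.006, 0.09, -0.002], "yaw": 0, "jaw": 255}, {"offset": [-0.007, 0.11, -0.003], "yaw": 0, "jaw": 255}, {"offset": [-0.008, 0.13, -0.004], "yaw": 0, "jaw": 255}, {"offset": [-0.008, 0.14, -0.004], "yaw": 0, "jaw": 255}, {"offset": [-0.008, 0.146, -0.004], "yaw": 0, "jaw": 255}, {"offset": [-0.008, 0.146, -0.004], "yaw": 0, "jaw": 255}, {"offset": [-0.008, 0.146, -0.004], "yaw": 0, "jaw": 255}])

```text
clock: 32.02
position: [0.4574, 0.2659, 0.1272]
ee_rot: [-0.692, 0.086, -0.108, 0.709]
ft_force: [0.1, -0.3, -1.6]
grip_width: 0.155
```

Run:
```python
from h import *
p=rods();o,x,R=st();print(x,o['grip_width'],o['ft_force'])
i=p['pixels'][180:360,440:640,::-1];cv2.imwrite('pics/s13.png',cv2.resize(i,None,fx=3,fy=3))
```

```text
top holder 133 (array([0.4775, 0.2632]), array([70., 32.]), 61.8)
scene holder 668 (array([0.4598, 0.307 ]), array([ 55., 133.]), 5.4)
[0.45753616 0.26619356 0.12755881] 0.15115311191698547 [ 0.69586829 -0.47564317 -0.24548665]
```

View pics/s13.png

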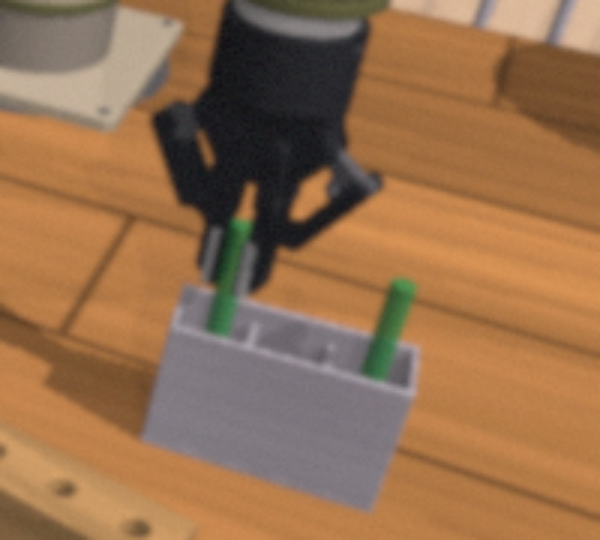

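The second rod, at crop (230,280), is inside the −y cup. The first stands at (390,330). Lowering the last few mm and releasing.

Call:
move_arm(increments=[{"offset": [0, 0.003, 0], "yaw": 0, "jaw": 255}, {"offset": [0, 0.006, 0], "yaw": 0, "jaw": 255}, {"offset": [0, 0.006, 0], "yaw": 0, "jaw": 255}, {"offset": [0, 0.006, 0], "yaw": 0, "jaw": 165}, {"offset": [0, 0.006, 0], "yaw": 0, "jaw": 165}, {"offset": [0, 0.006, 0], "yaw": 0, "jaw": 165}, {"offset": [0, 0.006, 0], "yaw": 0, "jaw": 165}, {"offset": [0, -0.02, 0], "yaw": 0, "jaw": 165}, {"offset": [0, -0.05, 0], "yaw": 0, "jaw": 165}, {"offset": [0, -0.09, 0], "yaw": 0, "jaw": 165}])

```text
clock: 32.95
position: [0.4534, 0.2634, 0.217]
ee_rot: [-0.693, 0.086, -0.107, 0.708]
ft_force: [0.0, 0.5, 0.4]
grip_width: 0.355
```

Call:
move_arm(increments=[{"offset": [0, -0.03, 0], "yaw": 0, "jaw": 165}, {"offset": [0, -0.06, 0], "yaw": 0, "jaw": 165}, {"offset": [0.03, -0.06, -0.02], "yaw": 0, "jaw": 165}, {"offset": [0.05, -0.06, -0.05], "yaw": 0, "jaw": 165}, {"offset": [0.05, -0.06, -0.08], "yaw": 0, "jaw": 165}, {"offset": [0.05, -0.06, -0.08], "yaw": 0, "jaw": 165}, {"offset": [0.05, -0.06, -0.08], "yaw": 0, "jaw": 165}])

```text
clock: 33.53
position: [0.478, 0.1702, 0.2765]
ee_rot: [-0.691, 0.087, -0.108, 0.709]
ft_force: [0.7, 1.2, -0.1]
grip_width: 0.354
```

Run:
```python
from h import *
p=rods();flapchk('f.png');save(p,'s14.png');o,x,R=st();print(x)
P=cloud(p)
for c in((.454,.351),(.46,.266)):
  m=boxm(P,c,.04,.1,.165);q=P[m]
  for z in(.1,.12,.14):
    k=abs(q[:,2]-z)<.006
    if k.sum():print(z,((q[k].min(0)+q[k].max(0))/2).round(4),np.ptp(q[k],0).round(3))
  print(np.sort(q[:,2])[-3:])
```

```text
top holder 0 (array([0., 0.]), array([0., 0.]), 0.0)
scene holder 680 (array([0.4596, 0.307 ]), array([ 54., 134.]), 4.9)
flap z [0.198 0.2   0.201]
[0.4776535  0.17293065 0.27625017]
0.1 [0.4603 0.3526 0.1032] [0.007 0.014 0.006]
0.12 [0.4602 0.3527 0.1197] [0.007 0.013 0.011]
0.14 [0.4587 0.3527 0.1398] [0.013 0.013 0.011]
[0.14495159 0.14506873 0.14516704]
0.1 [0.4662 0.2705 0.103 ] [0.009 0.013 0.006]
0.12 [0.4673 0.2706 0.1201] [0.009 0.014 0.012]
0.14 [0.4654 0.271  0.1394] [0.013 0.013 0.011]
[0.1446526  0.14469922 0.14473556]
```

View pics/s14.png

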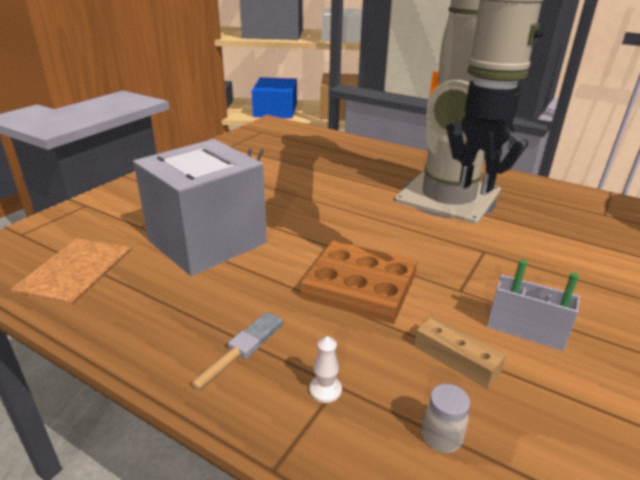

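The tray (360,280) and block (458,350) are empty, and the flap (198,160) is level at 0.200 m. Both rods stand in the holder at (520,270) and (572,290). The figurine, jar and brush have not moved, and the arm is clear of everything.

```bash
python3 -c "
from workcell import manip
print(manip.hand_in())"
```

```text
the job is handed in; nothing more can be done
None
```

The bench is cleared and the job is handed in at about 34 s on the robot's clock; the hand-in reports no verdict.

- **Stubs:** all four were lifted out by the knob and let go under the flap. The tray is empty and the flap reads level at 0.200 m.
- **Rods:** both were gripped near the top and lowered into the outer cups of the holder. They stand close to vertical, with tops at about 0.145 m, so their middles are about 75 mm up.
- **Holder:** it was knocked about 5 cm sideways while I lifted the first rod. I measured it again and placed both rods at its new position. It still stands upright.
- **Bystanders:** the figurine, jar and brush look unmoved in the last picture.

**Checks that fell short:**
- The last top-camera reading of the holder was blocked by the arm, so only the scene camera confirms its final place.
- The two cameras differed by about 3 mm throughout.
- The flap's height was measured only after the last stub. After the first and third stubs I judged it shut from the pictures, and after the second I did not check it separately.
- The tool had drifted about 2° off vertical by the end, and I allowed for that in the moves.
- One early pair of move calls was refused for a missing field, and nothing moved.

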